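Free the strip reader's stuck carriage and push it home

TASK

The strip reader's loaded carriage is locked and stuck in its loading position. Turn the black wing knob a full quarter turn anticlockwise (seen from above) to lift the transit lock, then push the carriage by its upright tab along the rail into the hood: push on through the tight spot until it breaks free, then on until it rests fully home against the end stop hidden in the hood and the little steel flag on the roof stands upright. Never slam the carriage or force it hard, disturb nothing standing around, and leave the carriage home and let go of.

Things in the scene. Friction and masses are not known exactly. Their poses are not given: they have to be found in the camera images.
- reader: Strip reader fixed to the table: aluminium base plate 340 x 140 x 12 mm with a rail and a white hood. Origin: centre of the underside. x: the pushing direction along the rail (roughly away from the robot); y: left of it; z up. Rail at y = -18 mm, top z = 16; its end cap at x = -165 is 24 high. Knob bracket: x -16 to 16, y 22 to 68, top z = 40 mm.
- hood_mouth (a point): Upper edge of the hood's front face, above the rail. In the reader's frame the hood spans x = 30 to 170, y = -70 to 70 mm; its roof is 54 mm above the table, the tunnel mouth lies below 35 mm. Hidden inside is a rigid end stop whose place differs each time. The carriage stops with its origin somewhere in x = -20 to 10 mm of the reader.
- carriage: Grey carriage 95 mm long, 44 wide, with a test cassette, on the rail (moves along reader x only). Origin: foot of the rear face of its push tab, 16 mm above the table; x forward. Starts at x = -115 to -100 mm of the reader; locked, it can go to -95. Unlocked it sticks: needs about 10 to 16 N until it breaks free at x = -88 to -65, then 2 to 3 N. Stays where left.
- push_face (a point): Middle of the flat rear face (nearest the robot) of the carriage's upright steel push tab, 37 mm above the table; x points into the tab. Tab: 44 mm wide, 8 thick, top 57 mm above the table; the face is free down to 20 mm above the table. Over 45 N on the carriage, or a carriage faster than 0.3 m/s, is too rough.
- wing_knob (a joint): Angle (rad) of the black wing knob: 0 locked, wings across the rail (along reader y); grows anticlockwise seen from above to 1.57 at its stop, wings along reader x. Starts at 0 to 0.15. It lifts the lock pin below it; fully lifted beyond 1.2. About 0.06 N m of friction; stays where left.
- wing_top (a point): Middle of the knob's upper edge, on its vertical axis (reader x = 0, y = 38 mm), 80 mm above the table. The wings are one upright bow-shaped plate, 8 mm thick, 50 across, 50 to 80 mm above the table; this point's y axis points along the wings. Wing tips pass 5 mm from the hood's front face, so keep fingers above the roof (54 mm) here.
- home_flag (a joint): Angle (rad) of the steel flag, 44 mm long, on the hood's roof (hinge at reader x = 110, y = -50 mm): 0 flat, pointing to +x; about 1.44 upright when the carriage is against its end stop. A light sprung pin (under 1 N) raises it over the last 8 mm of travel; 1.25 is about 1 mm short. Moved by hand it falls back.
- buffer_bottle: Bystander: small white dropper bottle, 29 mm across, 71 mm tall, standing beside the reader; origin at the centre of its underside.
- bench_timer: Bystander: flat white bench timer with three keys, 62 x 62 x 15 mm, beside the reader; origin at the centre of its underside.
- dish: Bystander: flat round dish with lid, 62 mm across, 13 mm high, beside the reader; origin at the centre of its underside.

How it is judged:
By the outcome, as a careful person would: the job done as asked, in the order asked, and still so for the second after the job is handed in, with the robot touching nothing.
It also fails if it takes over 48 s, if anything falls off the work surface, if the arm or the gripper's body presses on something with over 40 N, if the wrist force passes 120 N, or if a joint passes its speed limit or range.

ROBOT

A 6-joint arm with a two-finger parallel gripper is mounted at the origin on a cart in front of the work surface, level with it; the furniture and walls round the work are solid. World frame = base frame: x ahead of the robot, y to its left, z up, the work surface at z = 0. Lengths are in m, angles in rad, forces in N, time in s.
With the tool pointing down it reaches from about 0.35 to 0.925 m from the base axis. Payload 6.4 kg.
Tool frame: the origin (TCP) lies at the very end of the fingers, on their centre line; the grasp point (between the pads) lies 19 mm behind it; z points along the fingers, x is the direction in which the jaws open and shut, and the axes are right-handed (so a half turn about z gives the same grasp; the last joint's range is limited). The gripper opens to 85 mm and grips with 20 to 120 N. Pads are 22 mm wide; open, the fingers measure 114 mm over their backs; the gripper's body (76 mm by 85 mm) begins 54 mm behind the grasp point. The pads swing forward as they close: fully open they stand 13 mm farther back than shut.
Start: joints at [-1.428, 0.245, 1.558, -0, 1.339, -0.174], TCP at [0.202, -0.618, 0.231] pointing down, gripper open.
Joint ranges: [-3.13, 3.13], [-1.02, 2.26], [0.13, 2.54], [-0.95, 4.09], [0.21, 2.88], [-2.74, 2.74]. Speed limits (rad/s): [2.57, 2.57, 3.14, 3.14, 3.14, 3.14].

INTERFACE

Orientations are given as a rotation vector (axis times angle).
In Python, from plant import * gives the robot as it stands.
- The arm moves only by the tool servo_tool, never from a script. Its argument "series" is text: rows parted by semicolons, each of 7 numbers parted by spaces: the shift along the tool's x, y, z in units of 25 mm (1.0 is 25 mm), then the turn, a rotation vector about the tool's x, y, z in units of 8 degrees (1.0 is 8 degrees), then the opening, from -1 (shut) to 1 (fully open), so that 0 is half open. A call has exactly 5 rows; each row shifts and turns the commanded pose from where the row before left it, along the tool's axes as they then stand; what a row does not reach is not made up. A row lasts 1/8 s, in which the tool goes at most 62.5 mm and 10.7 degrees, less where a joint would pass 70% of its speed; a pose out of reach is approached as far as the arm can. A call is refused whole if a number of a shift passes 1 or a number of a turn 1, either way. A call with a gripper value outside its range is refused whole. The fingers move at their own pace and stop on an object; "grip_force" is the grip in N (left out, the last holds). Time passes only in rows, so rows that do not move let the fingers close, or fill a call up. It gives the time, the measured TCP pose, the force and the opening at its end, in the units of the state.
- read_state(): the state, without advancing time (a new reading comes with each control period).
- camera(name): name is "scene" or "top" or "wrist"; returns (picture, depth): 420x560x3 uint8, red, green, blue; 420x560 float32, m along the optical axis (not along the pixel's ray), 0 where there is no reading.
- get_calibration(name): a dict with "fov_y" (degrees; the focal length in pixels is half the picture's height over the tangent of half this angle, whatever the lens; pixels are square), "cx", "cy" (the principal point, pixels), "dist" ([k1, k2, p1, p2, k3] as OpenCV has them; the pictures are not rectified), "xyz" and "rotation" of the camera in the world. Camera axes: x right, y down, z forward; pixel columns grow to the right and rows downward; lengths in m; the calibration is good to about 2 mm. A picture is of the moment at which its call begins: read the wrist's pose just before it. get_calibration takes no time and is no camera call; for the wrist camera it gives the pose at the moment of the call.
- sign_off(): hands the job in, once; it reports no verdict.
Trained networks look in the newest picture that a camera, given by its name, has taken for a name from the list of things; names that differ only in an ending like _2 or _b are one class to them, and where a whole thing is asked for, a point or a joint stands for the part that bears it (a point fixed in the world has none). Each returns a list of dicts, best first, with "conf" (0 to 1); they miss things now and then, are a little off and sometimes report something else, mostly with a low value. They report only what shows in the picture. A call takes as long as a camera call.
- spot_in(camera, name): "centre" ([x, y, z] in m, in the coordinates of the camera as it stood for that picture, good to about 4 mm: the middle of the surface that is visible of it).
- tip_of(camera, name): "centre" ([x, y, z] in m, in the coordinates of the camera as it stood for that picture, good to about 4 mm: a listed point, or the origin of a listed thing).
The state is a dict: "time": time; "qpos": joint angles; "qvel": joint speeds; "joint_torque": joint torques, N m; "tool_pos": TCP position; "tool_rot": TCP orientation; "force": force on the tool from outside, world axes, zero at the start; "torque": the same for the moment, N m; "opening": finger opening in m.
Only numpy, scipy, OpenCV 4.12 (cv2) and the standard library are available. Lean on these libraries where they do the work, as an engineer would, in place of code of your own. Each camera call takes 0.05 s, during which the arm holds its last target. There are 200 camera calls.

## Working session

There is one attempt and no reset: what is moved stays moved. The work goes in short steps, Python scripts to look and compute and a tool call to move; the robot and the scene stay as the last step left them, time stands still between calls to the robot, and variables do not carry over. Pictures are saved under pics/ and viewed, about 8 in all and at most 12, crops included, and the job is handed in when it is done.

Besides the shell and the picture viewer there is one more tool, called after ">>>" as a command line: name --argument value ..., lists and objects as JSON in quotes. servo_tool: Moves the arm, as the interface text tells. Its arguments: {"type":"object","properties":{"series":{"type":"string"},"grip_force":{"type":"number"}},"required":["series"]}

```bash
mkdir -p pics; ls; cat > h.py <<'E'
from plant import *
import numpy as np, cv2
from scipy.spatial.transform import Rotation as R
def Rm(r):
    r=np.array(r,float)
    return r if r.shape==(3,3) else (R.from_rotvec(r).as_matrix() if r.size==3 else R.from_quat(r).as_matrix())
def w(cal,p): return Rm(cal["rotation"])@np.array(p)+np.array(cal["xyz"])
def look(cam,names,fn=None,spot=()):
    cal=get_calibration(cam); im,d=camera(cam)
    if fn: cv2.imwrite("pics/"+fn,im[:,:,::-1])
    for f,ns in ((tip_of,names),(spot_in,spot)):
        for n in ns:
            print(cam,f.__name__,n,[(round(o["conf"],2),np.round(w(cal,o["centre"]),4).tolist()) for o in f(cam,n)[:2]])
    return im,d,cal
E
python3 - <<'E'
from h import *
s=read_state();print(s)
for c in("top","scene"):
    print(get_calibration(c))
    look(c,["reader","hood_mouth","push_face","wing_top","carriage","buffer_bottle","bench_timer","dish"],c+"1.png",["home_flag"])
print(read_state()["time"])
E
```

```text
pics
{'time': 0.0, 'qpos': array([-1.42808026e+00,  2.45855638e-01,  1.55904814e+00,  3.55208501e-05,
        1.33871095e+00, -1.74094489e-01]), 'qvel': array([ 0.00085031,  0.00098527, -0.00175925, -0.00083522,  0.00072328,
        0.00091805]), 'joint_torque': array([ 2.15295950e-03, -4.29505706e+01, -3.26129258e+01, -2.94109373e-05,
        5.33538696e-03,  4.95884635e-06]), 'tool_pos': array([ 0.20243373, -0.61706793,  0.2301354 ]), 'tool_rot': array([-2.54284400e+00,  1.84235487e+00,  2.17044792e-03]), 'force': array([-0.23683405, -0.18722807, -0.32335934]), 'torque': array([0.02167714, 0.01588542, 0.01621158]), 'opening': 0.08491974067490944}
{'fov_y': 47.24012813206816, 'cx': 275.84366928529784, 'cy': 215.6087400045127, 'dist': array([0.04477652, 0.        , 0.        , 0.        , 0.        ]), 'xyz': array([ 0.43511587, -0.00692146,  1.06412328]), 'rotation': array([-2.14035984,  2.15050727, -0.17167303])}
top call reader [(0.94, [0.5751, -0.1679, -0.0004])]
top call hood_mouth []
top call push_face [(0.68, [0.4707, -0.1761, 0.0376])]
top call wing_top [(0.71, [0.5731, -0.13
[... 485 characters left out ...]
        ,  0.        ,  0.        ]), 'xyz': array([0.22059328, 0.49537293, 0.64283349]), 'rotation': array([-0.75892422,  2.54422693, -1.12704718])}
scene call reader [(0.64, [0.5684, -0.1667, -0.0005]), (0.44, [0.4696, -0.1764, 0.0341])]
scene call hood_mouth [(0.78, [0.6, -0.1901, 0.0514])]
scene call push_face [(0.95, [0.4702, -0.1771, 0.0356])]
scene call wing_top [(0.49, [0.5731, -0.1289, 0.0808]), (0.26, [0.4674, -0.0193, -0.0028])]
scene call carriage [(0.72, [0.4719, -0.1741, 0.0121])]
scene call buffer_bottle [(0.58, [0.4938, -0.2982, -0.0018])]
scene call bench_timer []
scene call dish [(0.67, [0.6203, -0.0319, -0.0009])]
scene call home_flag [(0.38, [0.7051, -0.235, 0.0571])]
1.0
```

View pics/top1.png

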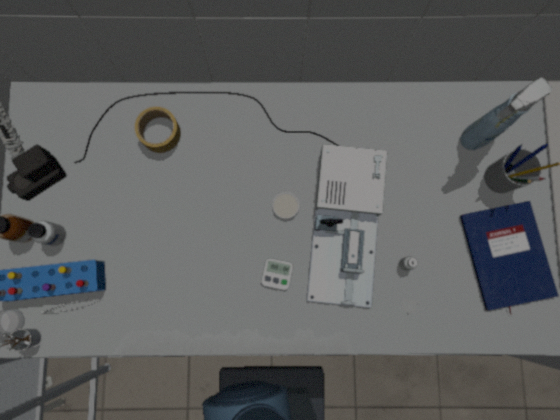

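View pics/scene1.png

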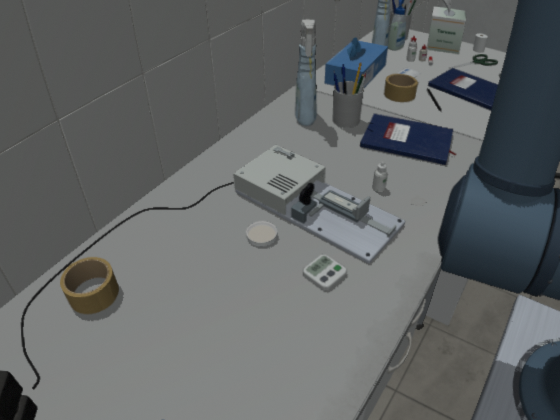

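```bash
cat >> h.py <<'E'
def cloud(d,cal):
    h,W=d.shape; f=h/2/np.tan(np.radians(cal["fov_y"])/2)
    K=np.array([[f,0,cal["cx"]],[0,f,cal["cy"]],[0,0,1]])
    v,u=np.mgrid[:h,:W]
    p=cv2.undistortPoints(np.stack([u,v],-1).reshape(-1,1,2).astype(float),K,np.array(cal["dist"])).reshape(h,W,2)
    P=np.dstack([p*d[...,None],d])
    return P@Rm(cal["rotation"]).T+np.array(cal["xyz"])
E
python3 - <<'E'
from h import *
cal=get_calibration("top"); im,d=camera("top"); P=cloud(d,cal)
x,y,z=P[...,0],P[...,1],P[...,2]
reg=(x>.35)&(x<.8)&(y>-.32)&(y<.0)&(d>0)
t=(x>.4)&(x<.55)&(y>.0)&(y<.15)&(d>0); print("table z",np.median(z[t]),z[t].std())
for lo,hi in((.046,.061),(.006,.07)):
    m=(reg&(z>lo)&(z<hi)).astype(np.uint8)
    n,l,st,_=cv2.connectedComponentsWithStats(m); k=1+np.argmax(st[1:,4]); q=P[l==k]
    print(lo,len(q),cv2.minAreaRect(q[:,:2].astype(np.float32)),np.median(q[:,2]))
cv2.imwrite("pics/crop1.png",cv2.resize(im[130:320,260:440,::-1],None,fx=3,fy=3,interpolation=cv2.INTER_CUBIC))
m=reg&(z>.065);print(P[m].mean(0),m.sum()) 
q=P[m&(y>-.19)];print(len(q),q.mean(0),cv2.minAreaRect(q[:,:2].astype(np.float32)))
m=reg&(z>.05)&(x<.52)&(y>-.22); q=P[m];print("tab",len(q),q.mean(0),cv2.minAreaRect(q[:,:2].astype(np.float32)))
E
```

```text
table z 2.1363391440876178e-05 0.0032842846610732063
0.046 4130 ((0.6713494062423706, -0.17906561493873596), (0.14249485731124878, 0.14084208011627197), 83.63500213623047) 0.054431199784395146
0.006 10266 ((0.5804418325424194, -0.1746399700641632), (0.15353864431381226, 0.3565240204334259), 83.76787567138672) 0.029078280240673937
[ 0.57006849 -0.15040352  0.07559225] 115
98 [ 0.57575124 -0.12769048  0.07699929] ((0.576056182384491, -0.12891393899917603), (0.00733506865799427, 0.04822484031319618), 0.9406062960624695)
tab 82 [ 0.47456051 -0.17471365  0.05637655] ((0.47475025057792664, -0.17549678683280945), (0.045781318098306656, 0.007958048954606056), 83.63675689697266)
```

View pics/crop1.png

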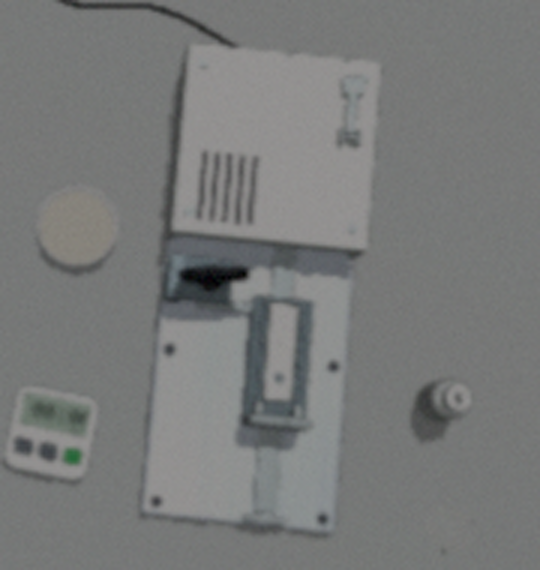

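The top crop shows the hood at roughly (280,145) and the flag flat at (350,110). The knob, still locked, is at (212,276), the tab at (278,422) and the bottle at (450,398). Reader yaw is about -6.4°, its origin (0.572,-0.168), the knob axis (0.576,-0.130), and the push face is at reader x of about -100 mm.

>>> servo_tool --series "-0.69 -1 0 0 0 0 1;-0.69 -1 0 0 0 0 1;-0.69 -1 0 0 0 0 1;-0.69 -1 0 0 0 0 1;-0.69 -1 0 0 0 0 1" --grip_force 25

```text
time: 1.68
tool_pos: [0.2949, -0.496, 0.2314]
tool_rot: [2.544, -1.843, 0.0]
force: [0.4, 0.7, -0.0]
opening: 0.0854
```

>>> servo_tool --series "-0.69 -1 0 0 0 0 1;-0.69 -1 0 0 0 0 1;-0.69 -1 0 0 0 0 1;-0.69 -1 0 0 0 0 1;-0.69 -1 0 0 0 0 1"

```text
time: 2.3
tool_pos: [0.3869, -0.3751, 0.2315]
tool_rot: [2.544, -1.843, 0.001]
force: [0.0, -0.6, 0.5]
opening: 0.0849
```

>>> servo_tool --series "-0.69 -1 0 0 0 0 1;-0.69 -1 0 0 0 0 1;-0.69 -1 0 0 0 0 1;-0.69 -1 0 0 0 0 1;-0.69 -1 0 0 0 0 1"

```text
time: 2.92
tool_pos: [0.4788, -0.2542, 0.2315]
tool_rot: [2.544, -1.843, 0.001]
force: [0.5, -0.3, -0.7]
opening: 0.0858
```

>>> servo_tool --series "-0.69 -1 0 0 0 0 1;-0.69 -1 0 0 0 0 1;-0.69 -1 0 0 0 0 1;-0.69 -1 0 0 0 0 1;-0.69 -1 0 0 0 0 1"

```text
time: 3.55
tool_pos: [0.5707, -0.1332, 0.2314]
tool_rot: [-2.544, 1.843, -0.0]
force: [0.8, -0.2, -0.5]
opening: 0.0851
```

>>> servo_tool --series "0 0 0 0 0 -1 1;0 0 0 0 0 -1 1;0 0 0 0 0 -1 1;0 0 0 0 0 -1 1;0 0 0 0 0 -1 1"

```text
time: 4.18
tool_pos: [0.5702, -0.1341, 0.2314]
tool_rot: [3.023, -0.855, 0.0]
force: [0.6, -0.3, 0.0]
opening: 0.0853
```

>>> servo_tool --series "0 0 0.5 0 0 -1 1;0 0 0.5 0 0 -1 1;0 0 0.5 0 0 -1 1;0 0 0.5 0 0 -1 1;0 0 0 0 0 0 1"

```text
time: 4.8
tool_pos: [0.5695, -0.1338, 0.1802]
tool_rot: [-3.141, -0.002, 0.003]
force: [-0.2, -0.0, 1.2]
opening: 0.0856
```

```bash
python3 - <<'E'
from h import *
s=read_state();M=Rm(s["tool_rot"]);print(s["time"],s["tool_pos"],M[:,0],s["force"],s["qpos"])
look("wrist",["wing_top","push_face","hood_mouth","dish"],"wrist1.png",["wing_knob"])
look("wrist",["wing_top","push_face","hood_mouth"])
E
```

```text
4.8 [ 0.56946384 -0.13376361  0.18021825] [ 9.99997312e-01  9.83484833e-04 -2.09949796e-03] [-0.16312335 -0.03196463  1.15244701] [-4.24423848e-01  1.47164913e-01  1.76800615e+00  3.02572224e-05
  1.22873944e+00 -4.25416486e-01]
wrist call wing_top [(0.77, [0.5743, -0.1276, 0.0801]), (0.28, [0.4742, -0.1745, 0.0165])]
wrist call push_face []
wrist call hood_mouth [(0.86, [0.5973, -0.1899, 0.0597])]
wrist call dish [(0.66, [0.6234, -0.0353, -0.0018])]
wrist call wing_knob [(0.87, [0.5778, -0.1257, 0.0769]), (0.3, [0.6235, -0.0351, 0.0156])]
wrist call wing_top [(0.74, [0.5771, -0.1273, 0.0815])]
wrist call push_face [(0.81, [0.4747, -0.1724, 0.0412])]
wrist call hood_mouth [(0.7, [0.5999, -0.1876, 0.0566]), (0.28, [0.4681, -0.0147, 0.0066])]
```

View pics/wrist1.png

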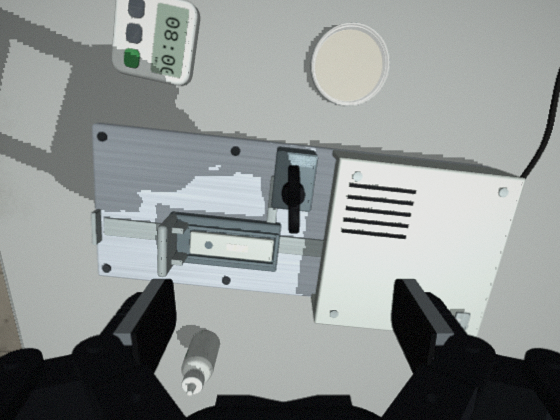

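The wrist view shows the wings at (293,195), lined up with the tool's y. The hood edge runs near x=330 px and the tab is at (163,250).

```bash
python3 - <<'E'
from h import *
cal=get_calibration("wrist"); im,d=camera("wrist"); P=cloud(d,cal); x,y,z=np.moveaxis(P,-1,0)
m=(d>0)&(z>.066)&(z<.09)&(abs(x-.576)<.04)&(abs(y+.129)<.045); q=P[m]
print(len(q),q.mean(0),z[m].max(),cv2.minAreaRect(q[:,:2].astype(np.float32)))
t=q[q[:,2]>.074];print(t.mean(0),cv2.minAreaRect(t[:,:2].astype(np.float32)))
m=(d>0)&(z>.046)&(z<.062)&(x>.59)&(x<.8)
q=P[m];print("roof",cv2.minAreaRect(q[:,:2].astype(np.float32)))
m=(d>0)&(z>.05)&(z<.065)&(x>.45)&(x<.49)&(abs(y+.175)<.03); q=P[m];print("tab",len(q),cv2.minAreaRect(q[:,:2].astype(np.float32)),np.median(q[:,2]))
E
```

```text
787 [ 0.57719837 -0.1252753   0.07755578] 0.08175963625011229 ((0.5773295760154724, -0.12792889773845673), (0.00777332903817296, 0.047827158123254776), 0.41512805223464966)
[ 0.57721313 -0.12730881  0.07832122] ((0.5772925615310669, -0.1286410391330719), (0.007758262101560831, 0.04352865368127823), 0.5787805318832397)
roof ((0.6724268794059753, -0.17716911435127258), (0.1405104100704193, 0.14024105668067932), 83.76380157470703)
tab 621 ((0.4750661849975586, -0.17354407906532288), (0.04381578788161278, 0.008976913057267666), 82.93515014648438) 0.056290051910866556
```

>>> servo_tool --series "0.15 -0.1 0.93 0 0 0 0;0.14 -0.09 0.93 0 0 0 0;0 0 0.93 0 0 0 0;0 0 0.93 0 0 0 0;0 0 0.9 0 0 0 0"

```text
time: 5.98
tool_pos: [0.5774, -0.1293, 0.065]
tool_rot: [-3.142, -0.004, 0.0]
force: [-0.4, 0.1, -0.3]
opening: 0.0424
```

>>> servo_tool --series "0 0 0 0 0 0 -1;0 0 0 0 0 0 -1;0 0 0 0 0 0 -1;0 0 0 0 0 0 -1;0 0 0 0 0 0 -1"

```text
time: 6.6
tool_pos: [0.5767, -0.1294, 0.0666]
tool_rot: [3.141, 0.005, -0.003]
force: [-5.3, -1.3, 2.2]
opening: 0.007
```

>>> servo_tool --series "0 0 0 0 0 -1 -1;0 0 0 0 0 -1 -1;0 0 0 0 0 -1 -1;0 0 0 0 0 -1 -1;0 0 0 0 0 -1 -1"

```text
time: 7.22
tool_pos: [0.5771, -0.1293, 0.0666]
tool_rot: [-2.948, -1.085, 0.001]
force: [-3.7, 0.9, 0.7]
opening: 0.0071
```

>>> servo_tool --series "0 0 0 0 0 -1 -1;0 0 0 0 0 -1 -1;0 0 0 0 0 -1 -1;0 0 0 0 0 -1 -1;0 0 0 0 0 -1 -1"

```text
time: 7.85
tool_pos: [0.5771, -0.1289, 0.0666]
tool_rot: [-2.399, -2.027, -0.0]
force: [-3.4, 1.9, 0.5]
opening: 0.0071
```

```bash
python3 - <<'E'
from h import *
s=read_state();M=Rm(s["tool_rot"]);print(s["time"],s["tool_pos"],np.degrees(np.arctan2(M[1,0],M[0,0])),s["force"],s["torque"],s["opening"])
E
```

```text
7.85 [ 0.57714719 -0.12889298  0.06658328] 80.39108469003205 [-3.44729101  1.94909588  0.48760988] [ 0.40938433  0.49946977 -0.03687063] 0.007055471714239965
```

>>> servo_tool --series "0 0 0 0 0 -0.25 -1;0 0 0 0 0 -0.2 -1;0 0 0 0 0 -0.2 -1;0 0 0 0 0 0 -1;0 0 0 0 0 0 -1"

```text
time: 8.48
tool_pos: [0.5772, -0.1289, 0.0666]
tool_rot: [-2.311, -2.126, -0.0]
force: [-4.5, 2.6, 4.4]
opening: 0.0071
```

```bash
python3 - <<'E'
from h import *
s=read_state();M=Rm(s["tool_rot"]);print(s["time"],s["tool_pos"],np.degrees(np.arctan2(M[1,0],M[0,0])),s["force"],s["torque"],s["opening"])
E
```

```text
8.475 [ 0.57719365 -0.12888982  0.06657505] 85.20361573658234 [-4.47780812  2.62583478  4.4121381 ] [ 0.57515079  0.85417829 -0.41934963] 0.007080116887472389
```

>>> servo_tool --series "0 0 0 0 0 0.2 -0.5;0 0 0 0 0 0 -0.2;0 0 0 0 0 0 -0.2;0 0 0 0 0 0 -0.2;0 0 -0.6 0 0 0 -0.2"

```text
time: 9.1
tool_pos: [0.5764, -0.1289, 0.08]
tool_rot: [-2.337, -2.095, 0.002]
force: [-0.4, 0.0, -0.1]
opening: 0.0339
```

>>> servo_tool --series "0 0 -1 0 0 0 -0.2;0 0 -1 0 0 0 -0.2;-0.4 -0.8 -0.8 0 0 0 -0.2;-0.4 -0.8 0 0 0 0 -1;-0.4 -0.9 0 0 0 0 -1"

```text
time: 9.72
tool_pos: [0.512, -0.1528, 0.1524]
tool_rot: [2.337, 2.096, 0.001]
force: [-0.3, -0.5, 1.8]
opening: 0.0004
```

>>> servo_tool --series "-0.4 -0.9 0 0 0 0 -1;-0.4 -0.9 0 0 0 0 -1;-0.28 -0.9 0 0 0 0 -1;0 0 0 0 0 0 -1;0 0 0 0 0 0 -1"

```text
time: 10.35
tool_pos: [0.4428, -0.172, 0.1517]
tool_rot: [2.338, 2.096, 0.001]
force: [0.3, -0.4, -0.3]
opening: 0.0002
```

```bash
python3 - <<'E'
from h import *
s=read_state();M=Rm(s["tool_rot"]);print(s["time"],s["tool_pos"],np.degrees(np.arctan2(M[1,0],M[0,0])),s["force"],s["opening"])
im,d,cal=look("wrist",["wing_top","push_face"],"wrist2.png")
P=cloud(d,cal); x,y,z=np.moveaxis(P,-1,0)
def rect(n,m):
    q=P[m&(d>0)]
    if len(q)>9: print(n,len(q),cv2.minAreaRect(q[:,:2].astype(np.float32)))
rect("knob",(z>.07)&(z<.09)&(abs(x-.576)<.04)&(abs(y+.129)<.045))
rect("tab",(z>.05)&(z<.065)&(x>.45)&(x<.5)&(abs(y+.175)<.03))
E
```

```text
10.35 [ 0.44275211 -0.1720321   0.15166345] 83.74695064353243 [ 0.26224174 -0.38642749 -0.31399081] 0.0001721442077055023
wrist call wing_top []
wrist call push_face [(0.86, [0.4738, -0.171, 0.0388])]
tab 797 ((0.4745020270347595, -0.1735648214817047), (0.04375605285167694, 0.00815896037966013), 83.42522430419922)
```

View pics/wrist2.png

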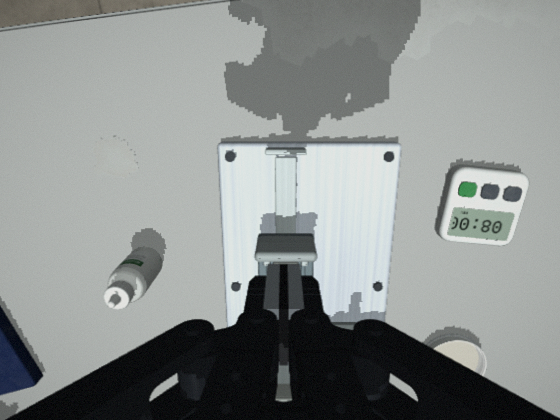

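The wrist view shows the tab at (285,245) with free rail behind it, and the fingers are over the rail. I'll check the knob in the scene camera before descending.

```bash
python3 - <<'E'
from h import *
print(np.array(get_calibration("wrist")["xyz"])-read_state()["tool_pos"])
im,d,cal=look("scene",["wing_top"],None)
P=cloud(d,cal); x,y,z=np.moveaxis(P,-1,0)
q=P[(d>0)&(z>.066)&(z<.09)&(abs(x-.576)<.04)&(abs(y+.129)<.045)]
print(len(q),cv2.minAreaRect(q[:,:2].astype(np.float32)) if len(q)>5 else 0)
cv2.imwrite("pics/sc2.png",cv2.resize(im[120:300,200:440,::-1],None,fx=3,fy=3,interpolation=cv2.INTER_CUBIC))
E
```

```text
[-0.07569552  0.00855338  0.1426413 ]
scene call wing_top [(0.61, [0.5726, -0.1262, 0.0809])]
134 ((0.5745759010314941, -0.12747865915298462), (0.010420097038149834, 0.04819203168153763), 83.38841247558594)
```

View pics/sc2.png

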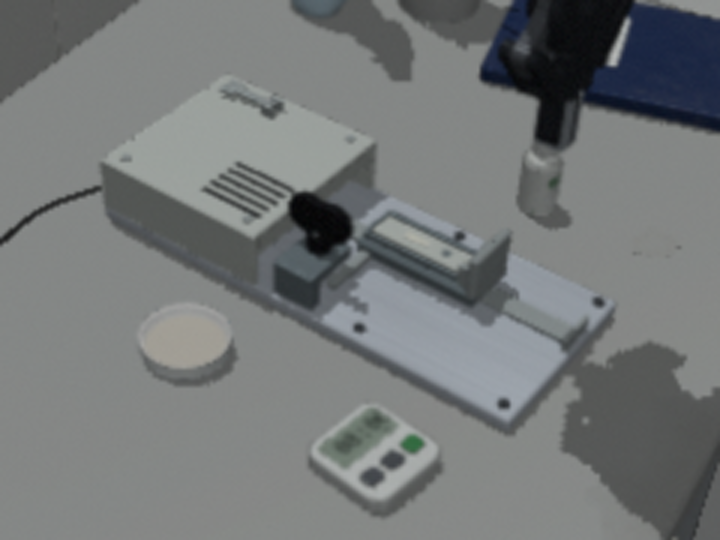

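The scene crop shows the knob wings at (320,220), lying along the rail at -6.6° (turned fully), and nothing disturbed. Next I descend behind the tab.

>>> servo_tool --series "0.08 0 0.96 0 0 0 -1;0 0 0.96 0 0 0 -1;0 0 0.96 0 0 0 -1;0 0 0.96 0 0 0 -1;0 0 0.96 0 0 0 -1"

```text
time: 11.22
tool_pos: [0.4425, -0.1698, 0.03]
tool_rot: [2.339, 2.097, 0.0]
force: [0.2, -0.8, 0.5]
opening: 0.0002
```

>>> servo_tool --series "0 0.2 0 0 0 0 -1;0 0.15 0 0 0 0 -1;0 0.1 0 0 0 0 -1;0 0.1 0 0 0 0 -1;0 0.1 0 0 0 0 -1"

```text
time: 11.85
tool_pos: [0.4587, -0.1718, 0.0312]
tool_rot: [2.339, 2.097, 0.0]
force: [-0.4, -0.0, -0.1]
opening: 0.0003
```

>>> servo_tool --series "0 0.06 0 0 0 0 -1;0 0.06 0 0 0 0 -1;0 0.06 0 0 0 0 -1;0 0.06 0 0 0 0 -1;0 0.06 0 0 0 0 -1"

```text
time: 12.48
tool_pos: [0.4649, -0.1722, 0.0304]
tool_rot: [-2.337, -2.096, 0.002]
force: [-6.7, -0.1, 4.4]
opening: 0.0002
```

>>> servo_tool --series "0 0.08 0 0 0 0 -1;0 0.08 0 0 0 0 -1;0 0.08 0 0 0 0 -1;0 0.08 0 0 0 0 -1;0 0.08 0 0 0 0 -1"

```text
time: 13.1
tool_pos: [0.4761, -0.1735, 0.0308]
tool_rot: [2.339, 2.097, 0.001]
force: [-2.5, 1.0, -1.4]
opening: 0.0003
```

>>> servo_tool --series "0 0.1 0 0 0 0 -1;0 0.1 0 0 0 0 -1;0 0.1 0 0 0 0 -1;0 0.1 0 0 0 0 -1;0 0.1 0 0 0 0 -1"

```text
time: 13.72
tool_pos: [0.4883, -0.1748, 0.0308]
tool_rot: [-2.339, -2.097, -0.0]
force: [-1.7, 0.4, -0.1]
opening: 0.0002
```

```bash
python3 - <<'E'
from h import *
s=read_state();print(s["time"],s["tool_pos"],s["force"],s["torque"])
im,d,cal=look("scene",["push_face","carriage"],None)
cv2.imwrite("pics/sc3.png",cv2.resize(im[120:300,200:440,::-1],None,fx=3,fy=3,interpolation=cv2.INTER_CUBIC))
E
```

```text
13.725 [ 0.48834149 -0.17478539  0.03082146] [-1.70797034  0.39471188 -0.13888486] [ 0.22916916  0.328814   -0.01055838]
scene call push_face [(0.92, [0.5023, -0.1784, 0.0371])]
scene call carriage [(0.65, [0.4986, -0.1755, 0.0149])]
```

View pics/sc3.png

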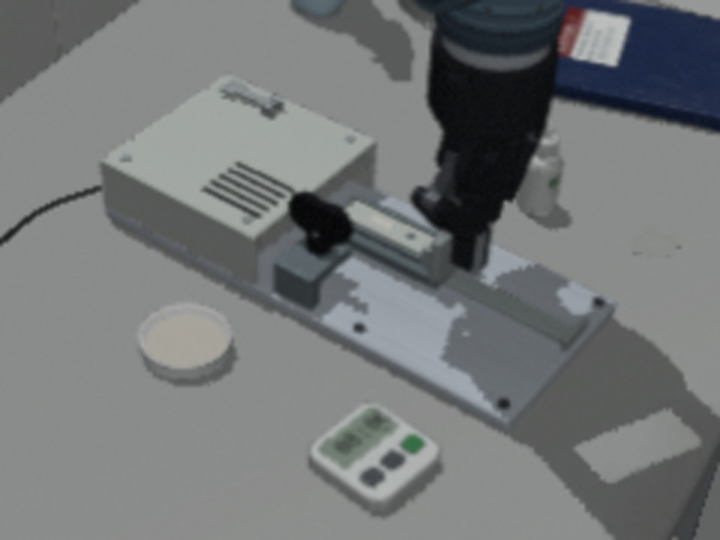

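>>> servo_tool --series "0 0.12 0 0 0 0 -1;0 0.12 0 0 0 0 -1;0 0.12 0 0 0 0 -1;0 0.12 0 0 0 0 -1;0 0.12 0 0 0 0 -1"

```text
time: 14.5
tool_pos: [0.5035, -0.1767, 0.031]
tool_rot: [2.339, 2.097, 0.0]
force: [-1.7, -0.6, 1.0]
opening: -0.0001
```

>>> servo_tool --series "0 0.12 0 0 0 0 -1;0 0.12 0 0 0 0 -1;0 0.12 0 0 0 0 -1;0 0.12 0 0 0 0 -1;0 0.12 0 0 0 0 -1"

```text
time: 15.12
tool_pos: [0.5182, -0.1782, 0.0308]
tool_rot: [2.339, 2.097, -0.0]
force: [-2.1, -0.9, 2.0]
opening: -0.0
```

>>> servo_tool --series "0 0.1 0 0 0 0 -1;0 0.1 0 0 0 0 -1;0 0.1 0 0 0 0 -1;0 0.1 0 0 0 0 -1;0 0.1 0 0 0 0 -1"

```text
time: 15.75
tool_pos: [0.5305, -0.1795, 0.0308]
tool_rot: [-2.339, -2.097, 0.0]
force: [-1.6, -0.9, 1.0]
opening: 0.0001
```

>>> servo_tool --series "0 0.04 0 0 0 0 -1;0 0.04 0 0 0 0 -1;0 0.04 0 0 0 0 -1;0 0.04 0 0 0 0 -1;0 0.04 0 0 0 0 -1"

```text
time: 16.38
tool_pos: [0.5354, -0.18, 0.0307]
tool_rot: [-2.339, -2.097, 0.0]
force: [-2.5, -0.7, 0.4]
opening: 0.0
```

```bash
cat > flag.py <<'E'
from h import *
s=read_state();print(s["time"],s["tool_pos"],s["force"])
c,sn=np.cos(np.radians(-6.35)),np.sin(np.radians(-6.35)); O=np.array([.5722,-.1672])
for cam in("scene","top"):
    cal=get_calibration(cam); im,d=camera(cam); P=cloud(d,cal)
    r=P[...,:2]-O; X=c*r[...,0]+sn*r[...,1]; Y=-sn*r[...,0]+c*r[...,1]; z=P[...,2]
    m=(d>0)&(X>.095)&(X<.165)&(Y>-.068)&(Y<-.032)&(z>.05)&(z<.13)
    f=m&(z>.063)
    print(cam,"roofpix",m.sum(),"raised",f.sum(),"maxz",np.sort(z[m])[-3:].round(4),"tip X",X[f].max().round(3) if f.any() else None, X[f].min().round(3) if f.any() else None)
    if cam=="scene": cv2.imwrite("pics/flag.png",cv2.resize(im[120:300,200:440,::-1],None,fx=3,fy=3,interpolation=cv2.INTER_CUBIC))
E
python3 flag.py
```

```text
16.375 [ 0.53535682 -0.18000944  0.03073997] [-2.50402914 -0.72133154  0.40766598]
scene roofpix 271 raised 1 maxz [0.0611 0.0621 0.0631] tip X 0.102 0.102
top roofpix 527 raised 26 maxz [0.0658 0.0666 0.0672] tip X 0.153 0.105
```

View pics/flag.png

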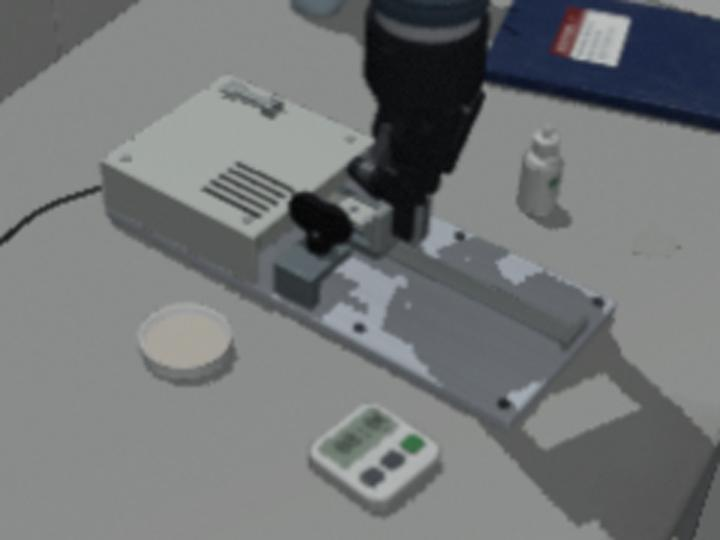

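The scene crop shows the flag flat at (250,97) and the carriage entering the hood, with the tab at (375,220). I'll keep creeping and check the flag after each step.

>>> servo_tool --series "0 0.04 0 0 0 0 -1;0 0.04 0 0 0 0 -1;0 0.04 0 0 0 0 -1;0 0.04 0 0 0 0 -1;0 0.04 0 0 0 0 -1"

```text
time: 17.1
tool_pos: [0.5403, -0.1805, 0.0307]
tool_rot: [-2.339, -2.097, 0.0]
force: [-1.5, -0.8, 1.8]
opening: 0.0
```

```bash
python3 flag.py
```

```text
17.1 [ 0.54030801 -0.1804986   0.03070553] [-1.53014159 -0.82742715  1.75011299]
scene roofpix 335 raised 64 maxz [0.0848 0.0858 0.0861] tip X 0.145 0.115
top roofpix 528 raised 96 maxz [0.089  0.0893 0.0894] tip X 0.145 0.104
```

>>> servo_tool --series "0 0.02 0 0 0 0 -1;0 0.02 0 0 0 0 -1;0 0.02 0 0 0 0 -1;0 0.02 0 0 0 0 -1;0 0.02 0 0 0 0 -1"

```text
time: 17.82
tool_pos: [0.5428, -0.1808, 0.0307]
tool_rot: [-2.339, -2.097, 0.0]
force: [-2.1, -0.2, 0.7]
opening: -0.0002
```

```bash
python3 flag.py
```

```text
17.825 [ 0.54280238 -0.18077606  0.03073672] [-2.06312499 -0.18059975  0.73904672]
scene roofpix 345 raised 68 maxz [0.097  0.0981 0.0985] tip X 0.131 0.109
top roofpix 526 raised 81 maxz [0.0993 0.1006 0.1006] tip X 0.131 0.105
```

>>> servo_tool --series "0 0.015 0 0 0 0 -1;0 0.015 0 0 0 0 -1;0 0.015 0 0 0 0 -1;0 0.015 0 0 0 0 -1;0 0 0 0 0 0 -1"

```text
time: 18.55
tool_pos: [0.5443, -0.181, 0.0307]
tool_rot: [-2.339, -2.097, -0.0]
force: [-1.4, 0.3, -1.4]
opening: 0.0002
```

>>> servo_tool --series "0 0.015 0 0 0 0 -1;0 0.015 0 0 0 0 -1;0 0 0 0 0 0 -1;0 0 0 0 0 0 -1;0 0 0 0 0 0 -1"

```text
time: 19.18
tool_pos: [0.5448, -0.181, 0.0308]
tool_rot: [-2.339, -2.097, 0.001]
force: [-6.3, -0.1, 2.7]
opening: -0.0002
```

```bash
python3 flag.py
```

```text
19.175 [ 0.5447918  -0.18099257  0.03075008] [-6.31440315 -0.09634987  2.74682358]
scene roofpix 334 raised 61 maxz [0.1021 0.1034 0.1034] tip X 0.117 0.108
top roofpix 523 raised 55 maxz [0.1056 0.1056 0.106 ] tip X 0.117 0.105
```

>>> servo_tool --series "0 0.01 0 0 0 0 -1;0 0.01 0 0 0 0 -1;0 0 0 0 0 0 -1;0 0 0 0 0 0 -1;0 0 0 0 0 0 -1"

```text
time: 19.9
tool_pos: [0.5448, -0.181, 0.0307]
tool_rot: [-2.338, -2.096, 0.002]
force: [-7.6, 0.3, 3.1]
opening: 0.0004
```

```bash
python3 flag.py
```

```text
19.9 [ 0.54480738 -0.18097747  0.03073722] [-7.59555063  0.33798212  3.07705212]
scene roofpix 336 raised 61 maxz [0.1013 0.1021 0.1038] tip X 0.117 0.108
top roofpix 519 raised 56 maxz [0.1049 0.1058 0.1084] tip X 0.117 0.105
```

The tool has stopped moving while the force has risen to 7.6 N, so the carriage is against its stop. Now I back off and lift clear.

>>> servo_tool --series "0 -0.1 0 0 0 0 -1;0 -0.3 0 0 0 0 -1;0 -0.5 0 0 0 0 -1;0 -0.6 0 0 0 0 -1;0 -0.2 -0.4 0 0 0 -1"

```text
time: 20.62
tool_pos: [0.5013, -0.1757, 0.0402]
tool_rot: [-2.338, -2.095, 0.001]
force: [0.1, 0.3, -0.2]
opening: 0.0002
```

>>> servo_tool --series "0 0 -1 0 0 0 -1;0 0 -1 0 0 0 -1;0 0 -1 0 0 0 -1;0 -0.5 -1 0 0 0 -1;0 0 0 0 0 0 -1"

```text
time: 21.25
tool_pos: [0.4919, -0.176, 0.1434]
tool_rot: [2.336, 2.093, 0.003]
force: [0.6, -0.2, -0.1]
opening: -0.0001
```

```bash
python3 flag.py; python3 -c "
from h import *
look('scene',['push_face','wing_top','buffer_bottle','bench_timer','dish'])"
```

```text
21.25 [ 0.49192186 -0.17596907  0.1434184 ] [ 0.6472102  -0.20531734 -0.12150962]
scene roofpix 330 raised 59 maxz [0.1019 0.1023 0.1025] tip X 0.117 0.106
top roofpix 521 raised 49 maxz [0.105  0.1056 0.1061] tip X 0.116 0.106
scene call push_face [(0.56, [0.5553, -0.1848, 0.0349])]
scene call wing_top [(0.52, [0.5757, -0.128, 0.0813])]
scene call buffer_bottle [(0.66, [0.4932, -0.2938, -0.0016])]
scene call bench_timer [(0.62, [0.4678, -0.0193, -0.002])]
scene call dish [(0.87, [0.6147, -0.0305, -0.0042]), (0.5, [0.5555, -0.1837, 0.0339])]
```

View pics/flag.png

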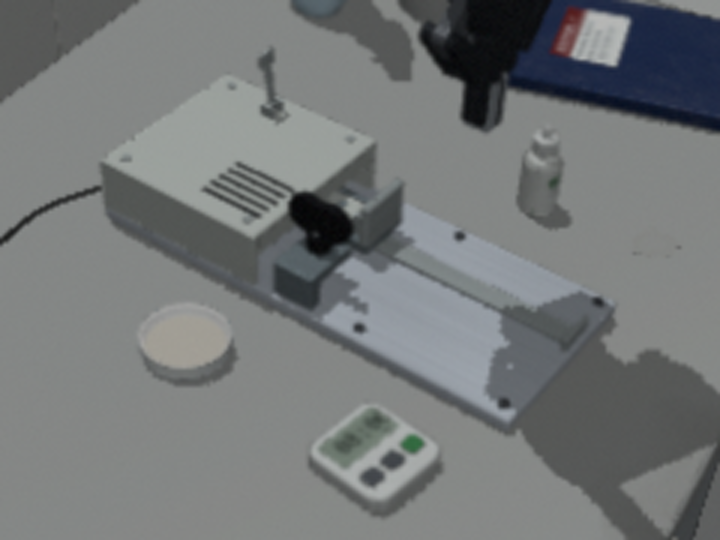

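The flag stands upright at (270,80), the carriage is home with its tab at (380,215), the knob is turned, the bystanders haven't moved and the gripper is clear. Handing in.

```bash
python3 -c "
from plant import *
print(sign_off())"
```

```text
the job is handed in; nothing more can be done
None
```

The carriage is home against its end stop, the flag stands upright, and the job is handed in at about 21 s of the 48 s allowed.

- **Knob:** I turned it anticlockwise until the torque rose at its stop. The camera then showed the wings along the rail, within about 0.2° of the reader's axis.
- **Push:** With closed fingers I pushed the tab through the tight spot, then crept forward and checked the flag as I went. At the end the force rose to 7.6 N while the tool stopped moving, so the carriage was on its stop. The highest push force I read was about 7 to 8 N.
- **After backing off:** The flag stayed upright in both the scene and top cameras, at roughly 1.4 rad, with its tip about 50 mm above the roof. The bottle, timer and dish were within measurement noise of their starting places, and the robot touched nothing.

**Not measured:** Forces were only read at the end of each move, so the peak force and the carriage's speed as it broke free were not seen. The readings I got in the tight spot stayed below the expected 10 to 16 N. The tool advanced there at about 16 to 20 mm/s.

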